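# Make up the stop kit and the flange kit in their routed trays

## Robot

A 6-joint arm with a two-finger parallel gripper is mounted at the origin on a cart in front of the work surface, level with it; the furniture and walls round the work are solid. World frame = base frame: x ahead of the robot, y to its left, z up, the work surface at z = 0. Lengths are in mm, angles in rad, forces in N, time in s.
With the tool pointing down it reaches from about 250 to 725 mm from the base axis. Payload 4 kg.
Tool frame: the origin (TCP) lies between the finger pads; the fingertips stand 22 mm ahead of it and the grasp point (between the pads) lies 3 mm ahead of it; z points along the fingers, x is the direction in which the jaws open and shut, and the axes are right-handed (so a half turn about z gives the same grasp; the last joint's range is limited). The gripper opens to 85 mm and grips with 20 to 120 N. Pads are 22 mm wide; open, the fingers measure 114 mm over their backs; the gripper's body (76 mm by 85 mm) begins 54 mm behind the grasp point. The pads swing forward as they close: fully open they stand 13 mm farther back than shut.
Start: joints at [-1.132, 0.241, 0.005, 1.335, 0, 1.571], TCP at [212.425, -452.631, 230.706] pointing down, gripper open.
Joint ranges: [-2.72, 2.72], [-1.05, 1.87], [-1.09, 1.28], [-1.99, 2.15], [-1.42, 1.44], [-3.14, 3.14]. Speed limits (rad/s): [2.79, 2.79, 3.14, 3.14, 3.14, 3.14].

## Interface

Orientations are given as a unit quaternion [w, x, y, z].
In Python, from bench import telemetry, capture, workorder, nets gives the robot as it stands. The module is installed in compiled form; this text tells all that it offers.
- The arm moves only by the shell command python3 -m crank 'ROWS' [FORCE]. ROWS is JSON, a list that holds one entry, the list of rows, each a list of 7 numbers: the closure in counts, from 0 (fully open) to 255 (shut), then the shift along the tool's x, y, z in m, then the turn, a rotation vector about the tool's x, y, z in degrees. A call has 1 to 12 rows; each row is the pose to reach, as a shift and turn from the pose commanded when the call began, along the tool's axes at that moment; what a row does not reach only later rows make up. A row lasts 1/12 s, in which the tool goes at most 41.7 mm and 7.16 degrees, less where a joint would pass 70% of its speed; a pose out of reach is approached as far as the arm can. A call with a gripper value outside its range is refused whole. The fingers move at their own pace and stop on an object; FORCE is the grip in N (left out, the last holds). Time passes only in rows, so rows that repeat a pose let the fingers close. It gives the time, the measured TCP pose, the force and the opening at its end, in the units of the state.
- telemetry.get_state(): the state, without advancing time (a new reading comes with each control period).
- capture(name): name is "scene" or "top" or "wrist"; returns a dict with "color" (480x640x3 uint8, red, green, blue), "z_map" (480x640 float32, mm along the optical axis (not along the pixel's ray), 0 where there is no reading), "vfov" (degrees; the focal length in pixels is half the picture's height over the tangent of half this angle, whatever the lens; pixels are square), "cx", "cy" (the principal point, pixels), "dist" ([k1, k2, p1, p2, k3] as OpenCV has them; the pictures are not rectified), "world_from_camera" (4x4, takes a point from camera to world coordinates); the wrist camera has in their place "T_tool_cam" (4x4, takes a point from camera to tool coordinates, whose origin is the TCP and whose axes are the tool frame's). Camera axes: x right, y down, z forward; pixel columns grow to the right and rows downward; lengths in mm; the calibration is good to about 2 mm. A picture is of the moment at which its call begins: read the wrist's pose just before it.
- workorder.close_job(): hands the job in, once; it reports no verdict.
Trained networks look in the newest picture that a camera, given by its name, has taken for a name from the list of things; names that differ only in an ending like _2 or _b are one class to them, and where a whole thing is asked for, a point or a joint stands for the part that bears it (a point fixed in the world has none). Each returns a list of dicts, best first, with "confidence" (0 to 1); they miss things now and then, are a little off and sometimes report something else, mostly with a low value. They report only what shows in the picture. A call takes as long as a camera call.
- nets.cut_out(query, camera): "mask" (480x640 bool, what is visible of it) and "bbox" ([left, top, right, bottom] in pixels, round what is visible of it).
The state is a dict: "t": time; "qpos": joint angles; "joint_velocities": joint speeds; "joint_torque": joint torques, N m; "position": TCP position; "ee_rot": TCP orientation; "force": force on the tool from outside, world axes, zero at the start; "ft_torque": the same for the moment, N m; "grip_width": opening from 0.0 (shut) to 1.0 (fully open).
Only numpy, scipy, OpenCV 4.12 (cv2) and the standard library are available. Lean on these libraries where they do the work, as an engineer would, in place of code of your own. Each camera call takes 0.05 s, during which the arm holds its last target. There are 200 camera calls.

## Task

Make up the two setup kits for the saw from the stock standing loose on the steel table. The stop kit goes in the tray with three recesses: the small pale wood block flat in the rectangular recess, the black star knob in the large round recess and the shorter bolt in the small round recess. The flange kit goes in the tray with the steel post: the saw flange flat on the tray with the post through its bore, and the longer bolt in that tray's round recess; knob and bolts stay standing on their heads, everything is seated down and let go, and the other things on the bench stay where they are.

Things in the scene. Friction and masses are not known exactly. Their poses are not given: they have to be found in the camera images.
- stop_tray: Birch plywood board 112 (x) x 134 (y) x 14 mm, fixed flat on the steel table. Origin: centre of its underside; top face z +14 mm. Three flat recesses 8 mm deep (floor z +6 mm): rectangular, 90 (x) x 55 (y) mm, centred at x 0, y +34 mm; large round, diameter 58 mm, at x +22, y -30 mm; small round, diameter 36 mm, at x -32, y -30 mm.
- flange_tray: Birch plywood board 112 (x) x 134 (y) x 14 mm, fixed flat on the steel table. Origin: centre of its underside; top face z +14 mm. Fixed upright steel post, diameter 10 mm, at x 0, y +26 mm, from the top face up to z +42 mm (bevelled tip, no recess round it). One flat round recess, diameter 36 mm, 8 mm deep (floor z +6 mm), centred at x 0, y -41 mm.
- stop_block: Small pale sawn wood block, 40 (x) x 75 (y) x 20 (z) mm, 34 g, lying flat on the steel table. Origin: centre of its underside, long side along its y. Grasp across the 40 mm.
- star_knob: Black five-lobed clamping knob about 44 mm across, standing on its head with its steel stud (diameter 8 mm) pointing up; 40 g. Origin: centre of its underside; head 16 mm high, stud from 16 to 38 mm above the origin, within 1 mm of the origin's vertical. Grasp the stud, or the head.
- short_bolt: The shorter of the two steel hexagon bolts, 38 mm high, standing on its head; head 21 mm across and 8 mm high, plain shank of diameter 12 mm pointing up; 70 g. Origin: centre of the underside of the head. Grasp the shank.
- long_bolt: The longer of the two steel hexagon bolts, 50 mm high, standing on its head; head 21 mm across and 8 mm high, plain shank of diameter 12 mm pointing up; 70 g. Origin: centre of the underside of the head. Grasp the shank.
- flange: Steel saw flange, a flat stepped ring of outer diameter 62 mm, bore about 25 mm, 12 mm thick, lying flat; 160 g. Origin: centre of its underside. Grasp across the 62 mm outside (its lower part), or one wall of the ring.
- grey_block: Bystander: longer grey-brown weathered wood block, 45 (x) x 95 (y) x 22 mm, on the painted board left of the steel table (board top at z = -8 mm); too long for the recess, not part of a kit. Origin: centre of its underside. Stays where it is.
- sanding_block: Bystander: sanding block 64 (x) x 112 (y) x 31 mm, grey-brown with a red abrasive sole, on the painted board. Origin: centre of its underside. Stays where it is.
- tape_measure: Bystander: yellow tape measure 34 (x) x 71 (y) x 64 mm, standing on the painted board. Origin: centre of its underside. Stays where it is.

How it is judged (in metres and radians):
At the end, for the whole second after the job is handed in: Pale block, star knob and shorter bolt on their recess floors in the stop tray, longer bolt on its recess floor in the flange tray, flange flat on that tray round the post: each within 11 mm (flange 12) of its place in tray x and y, 3 mm in height, 0.12 rad of upright, at rest, let go (x of stop_block in the frame of stop_tray between -0.011 and 0.011 m and y of stop_block in the frame of stop_tray between 0.023 and 0.045 m and z of stop_block in the frame of stop_tray between 0.003 and 0.009 m and angle between each of stop_block, star_knob, short_bolt, flange, long_bolt's own z axis and vertical below 0.12 rad and linear speed of each of stop_block, star_knob, short_bolt, flange, long_bolt below 0.02 m/s and x of star_knob in the frame of stop_tray between 0.011 and 0.033 m and y of star_knob in the frame of stop_tray between -0.041 and -0.019 m and z of star_knob in the frame of stop_tray between 0.003 and 0.009 m and x of short_bolt in the frame of stop_tray between -0.043 and -0.021 m and y of short_bolt in the frame of stop_tray between -0.041 and -0.019 m and z of short_bolt in the frame of stop_tray between 0.003 and 0.009 m and x of flange in the frame of flange_tray between -0.012 and 0.012 m and y of flange in the frame of flange_tray between 0.014 and 0.038 m and z of flange in the frame of flange_tray between 0.011 and 0.017 m and x of long_bolt in the frame of flange_tray between -0.011 and 0.011 m and y of long_bolt in the frame of flange_tray between -0.052 and -0.03 m and z of long_bolt in the frame of flange_tray between 0.003 and 0.009 m); the robot touches nothing.
It fails at once if the grey-brown wood block was moved more than 25 mm (distance of grey_block from where it was at the start of the episode above 0.025 m).
It fails at once if the sanding block was moved more than 25 mm (distance of sanding_block from where it was at the start of the episode above 0.025 m).
It fails at once if the tape measure was moved more than 25 mm (distance of tape_measure from where it was at the start of the episode above 0.025 m).
It also fails if it takes over 125 s, if anything falls off the work surface, if the arm or the gripper's body presses on something with over 40 N, if the wrist force passes 120 N, or if a joint passes its speed limit or range.

## Working session

There is one attempt and no reset: what is moved stays moved. The work goes in short steps, Python scripts to look and compute and a shell command to move; the robot and the scene stay as the last step left them, time stands still between calls to the robot, and variables do not carry over. Pictures are saved under pics/ and viewed, about 12 in all and at most 16, crops included, and the job is handed in when it is done.

```bash
mkdir -p pics
cat > h.py <<'E'
import numpy as np, cv2
from scipy.spatial.transform import Rotation as R
from bench import telemetry, capture, workorder, nets
def pose():
    s=telemetry.get_state(); T=np.eye(4); q=s['ee_rot']
    T[:3,:3]=R.from_quat([q[1],q[2],q[3],q[0]]).as_matrix(); T[:3,3]=s['position']; return s,T
def shot(name):
    s,T=pose(); c=capture(name)
    W=c['world_from_camera'] if 'world_from_camera' in c else T@np.array(c['T_tool_cam'])
    return c,np.array(W)
def K(c):
    f=240/np.tan(np.radians(c['vfov'])/2); return np.array([[f,0,c['cx']],[0,f,c['cy']],[0,0,1.]])
def cloud(c,W):
    v,u=np.mgrid[:480,:640]; p=np.stack([u,v],-1).reshape(-1,1,2).astype(float)
    n=cv2.undistortPoints(p,K(c),np.array(c['dist'],float)).reshape(480,640,2)
    z=c['z_map'][...,None]; P=np.concatenate([n*z,z],-1)
    P=P@W[:3,:3].T+W[:3,3]; P[c['z_map']==0]=np.nan; return P
def save(c,f): cv2.imwrite('pics/'+f,c['color'][...,::-1])
E
cat > a.py <<'E'
from h import *
s,T=pose(); print(s); print(T.round(3))
things="stop_tray flange_tray stop_block star_knob short_bolt long_bolt flange grey_block sanding_block tape_measure".split()
for cam in ["top","scene"]:
    c,W=shot(cam); save(c,cam+'0.png'); P=cloud(c,W); print(cam,W.round(2).tolist(),c['vfov'])
    for q in things:
        for d in nets.cut_out(q,cam)[:2]:
            m=d['mask']; X=P[m]; X=X[~np.isnan(X[:,0])]
            if len(X): print(q,round(d['confidence'],2),np.array(d['bbox']).astype(int).tolist(),'med',np.median(X,0).round(0),'min',np.percentile(X,2,0).round(0),'max',np.percentile(X,98,0).round(0))
E
python3 a.py
```

```text
{'t': 0.0, 'qpos': array([-1.13202008e+00,  2.41453836e-01,  3.72337210e-03,  1.33517176e+00,
        3.40786917e-05,  1.57078264e+00]), 'joint_velocities': array([ 0.00053803, -0.0017249 ,  0.00037065, -0.00032607, -0.00121899,
        0.00055992]), 'joint_torque': array([-5.00286442e-04, -3.72316933e+01,  2.52408385e+01,  1.68759545e-02,
       -1.48241979e-04, -1.02959092e-05]), 'position': array([ 212.16064138, -452.06762508,  229.79220773]), 'ee_rot': array([-5.79050848e-04,  8.44050572e-01, -5.36262551e-01, -8.79596156e-04]), 'force': array([-0.13896884, -0.05224522,  0.53725185]), 'ft_torque': array([ 0.00595639, -0.01719361,  0.0285349 ]), 'grip_width': 1.0024561536007082}
[[ 4.25000e-01 -9.05000e-01 -1.00000e-03  2.12161e+02]
 [-9.05000e-01 -4.25000e-01  2.00000e-03 -4.52068e+02]
 [-2.00000e-03 -0.00000e+00 -1.00000e+00  2.29792e+02]
 [ 0.00000e+00  0.00000e+00  0.00000e+00  1.00000e+00]]
top [[-0.02, -0.99, 0.15, 393.36], [-1.0, 0.02, -0.0, 230.3], [-0.0, -0.15, -0.99, 960.35], [0.0, 0.0, 0.0, 1.0]] 49.9886460020348
stop_tray 0.66 [435, 235, 522, 305] med [468. -71.   9.] m
[... 1587 characters left out ...]

stop_block 0.63 [319, 230, 354, 258] med [512. 209.  18.] min [495. 166.  -0.] max [537. 239.  20.]
star_knob 0.85 [367, 243, 387, 269] med [427. 187.  11.] min [411. 167.   1.] max [449. 203.  35.]
short_bolt 0.51 [322, 206, 328, 217] med [593. 134.  15.] min [588. 117.  -0.] max [614. 140.  37.]
flange 0.95 [361, 207, 388, 227] med [515.  64.   8.] min [489.  31.  -1.] max [544.  87.  12.]
grey_block 0.75 [209, 306, 266, 355] med [519. 482.  13.] min [480. 456.  -7.] max [571. 499.  15.]
sanding_block 0.94 [247, 335, 307, 413] med [400. 513.  22.] min [363. 452.  -9.] max [446. 561.  24.]
tape_measure 0.74 [185, 276, 216, 319] med [606. 481.  40.] min [587. 439. -10.] max [652. 503.  53.]
```

```bash
python3 -c "
import cv2
a=cv2.imread('pics/top0.png')[150:350,130:530]; cv2.imwrite('pics/top0c.png',cv2.resize(a,(800,400),interpolation=cv2.INTER_CUBIC))"
```

```text
(no output)
```

View pics/top0c.png

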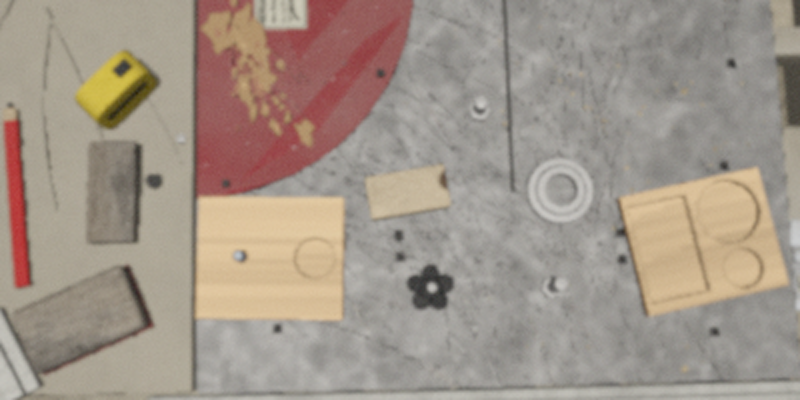

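View pics/scene0.png

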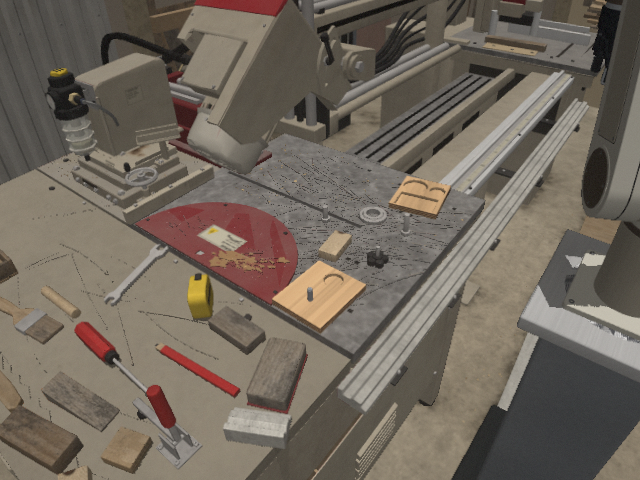

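The top view shows the flange tray at crop (270,257) with its post at (240,257), and the stop tray at (705,240), turned by about 12°. Block is at (408,192), knob (431,288), flange (560,190). The two bolts are at (480,105) and (557,285), and the scene view suggests the first is shorter. Next I'll measure more precisely.

```bash
cat >> h.py <<'E'
def go(x,y,z,yaw):
    "tool-frame shift (m) and turn (deg) from the measured pose to a tool-down pose"
    s,T=pose(); y_=np.radians(yaw); c,n=np.cos(y_),np.sin(y_)
    G=np.array([[c,n,0],[n,-c,0],[0,0,-1.]])
    d=T[:3,:3].T@(np.array([x,y,z])-T[:3,3])/1000
    r=np.degrees(R.from_matrix(T[:3,:3].T@G).as_rotvec()); return d.round(4),r.round(1)
def plane(c,W,uv,z):
    n=cv2.undistortPoints(np.array(uv,float).reshape(-1,1,2),K(c),np.array(c['dist'],float)).reshape(-1,2)
    r=np.c_[n,np.ones(len(n))]@W[:3,:3].T; return W[:3,3]+r*((z-W[2,3])/r[:,2])[:,None]
E
cat > b.py <<'E'
from h import *
c,W=shot("wrist"); print(np.array(c['T_tool_cam']).round(3),c['vfov'])
c,W=shot("top"); P=cloud(c,W)
t=P[320:340,380:420].reshape(-1,3); print('table z',np.nanmedian(t,0))
for q,(u,v) in dict(b1=(370,203),b2=(408,292)).items():
    X=P[v-14:v+14,u-14:u+14].reshape(-1,3); X=X[~np.isnan(X[:,0])]; X=X[X[:,2]>12]; print(q,len(X),X[:,2].max(),np.median(X[X[:,2]>X[:,2].max()-4],0).round(1))
for q,z in dict(stop_tray=14,flange_tray=14,stop_block=20).items():
    d=nets.cut_out(q,"top")[0]; cn=max(cv2.findContours(d['mask'].astype('uint8'),0,2)[0],key=len).reshape(-1,2)
    w=plane(c,W,cn,z)[:,:2]; r=cv2.minAreaRect(w.astype('float32')); print(q,r)
s,T=pose()
print(go(400,90,330,0))
E
python3 b.py
```

```text
[[ 1.00000e+00 -0.00000e+00  0.00000e+00 -2.70000e-02]
 [ 0.00000e+00  9.62000e-01  2.73000e-01 -6.94410e+01]
 [-0.00000e+00 -2.73000e-01  9.62000e-01 -1.42861e+02]
 [ 0.00000e+00  0.00000e+00  0.00000e+00  1.00000e+00]] 66.85111504867237
table z [364.03571861  82.50057503   0.89043471]
b1 54 43.79595588595669 [595.9 132.   41.5]
b2 64 54.53688831936279 [430.2  69.2  52. ]
stop_tray ((468.19647216796875, -71.50654602050781), (113.64079284667969, 138.8931121826172), 10.907562255859375)
flange_tray ((462.00262451171875, 328.5784606933594), (135.0654754638672, 113.12853240966797), 88.09453582763672)
stop_block ((519.4444580078125, 200.8184356689453), (41.45241928100586, 75.7375259399414), 8.487725257873535)
(array([-0.4115, -0.4003, -0.0993]), array([  0. ,  -0. , -64.9]))
```

```bash
python3 -m crank '[[[0,-0.20,-0.20,-0.1,0,0,-33],[0,-0.20,-0.20,-0.1,0,0,-33],[0,-0.20,-0.20,-0.1,0,0,-33],[0,-0.20,-0.20,-0.1,0,0,-33],[0,-0.20,-0.20,-0.1,0,0,-33],[0,-0.41,-0.40,-0.1,0,0,-65],[0,-0.41,-0.40,-0.1,0,0,-65],[0,-0.41,-0.40,-0.1,0,0,-65],[0,-0.41,-0.40,-0.1,0,0,-65],[0,-0.41,-0.40,-0.1,0,0,-65],[0,-0.41,-0.40,-0.1,0,0,-65],[0,-0.41,-0.40,-0.1,0,0,-65]]]' 40
cat > c.py <<'E'
from h import *
print(go(400,90,330,0))
E
python3 c.py
```

```text
t: 2.35
position: [372.8, 9.4, 324.3]
ee_rot: [0.0, 1.0, 0.001, 0.001]
force: [1.4, 0.4, 0.2]
grip_width: 1.003
(array([ 0.0274, -0.0805, -0.0057]), array([ 0. , -0.1,  0.2]))
```

```bash
python3 -m crank '[[[0,0.057,-0.08,0,0,0,0],[0,0.057,-0.08,0,0,0,0],[0,0.057,-0.08,0,0,0,0],[0,0.057,-0.08,0,0,0,0],[0,0.057,-0.08,0,0,0,0],[0,0.057,-0.08,0,0,0,0]]]'
cat > d.py <<'E'
from h import *
import sys
hs=dict(stop_tray=14,flange_tray=14,stop_block=20,star_knob=16,flange=12,short_bolt=38,long_bolt=50)
n=sys.argv[1]
c,W=shot("wrist"); save(c,n+'.png'); P=cloud(c,W); print(pose()[1][:3,3].round(1))
t=P[(abs(P[...,2])<6)]; print('table z',np.median(t[:,2]).round(2))
for q in (sys.argv[2:] or hs):
    z=hs[q]
    for d in nets.cut_out(q,"wrist")[:2]:
        m=d['mask'].astype('uint8'); cn=max(cv2.findContours(m,0,2)[0],key=len).reshape(-1,2)
        w=plane(c,W,cn,z)[:,:2].astype('float32'); r=cv2.minAreaRect(w)
        X=P[d['mask']]; X=X[~np.isnan(X[:,0])]; top=X[abs(X[:,2]-np.percentile(X[:,2],98))<4]
        print(q,round(d['confidence'],2),np.array(d['bbox']).astype(int).tolist(),'rect',np.round(r[0],1),np.round(r[1],1),round(r[2],1),'top',np.median(top,0).round(1),'mid',((top.min(0)+top.max(0))/2).round(1))
E
python3 d.py w1
```

```text
t: 2.85
position: [428.9, 86.7, 323.7]
ee_rot: [0.0, 1.0, 0.001, -0.0]
force: [-0.2, -0.2, -0.5]
grip_width: 1.002
[428.9  86.4 323.9]
table z -0.16
stop_tray 0.57 [299, 259, 396, 363] rect [468.3 -69.9] [112.4 139.8] 10.7 top [463.8 -78.   13.6] mid [467.8 -71.3  13.9]
flange_tray 0.76 [301, 0, 402, 48] rect [461.9 280.6] [113.3  46.6] 0.1 top [466.  281.3  13.6] mid [461.8 282.2  13.9]
stop_block 0.95 [377, 65, 419, 132] rect [519.  200.5] [42.6 74.2] 8.6 top [520.4 202.   19.5] mid [520.1 200.8  19.7]
star_knob 0.91 [305, 99, 335, 135] rect [432.8 182.5] [39.4 41.2] 3.1 top [431.3 182.3  37.6] mid [431.3 182.7  37.7]
flange 0.67 [363, 197, 411, 242] rect [517.6  59.3] [59.6 61.8] 46.7 top [518.8  59.5  10.7] mid [519.7  58.5  11.9]
short_bolt 0.57 [446, 153, 466, 171] rect [590.  132.8] [26.5 18.3] 6.5 top [598.4 132.4  37.6] mid [598.5 131.8  37. ]
long_bolt 0.65 [314, 203, 329, 225] rect [430.4  75.1] [16.3 22.4] 0.1 top [431.6  69.   50. ] mid [431.6  69.2  50.4]
```

View pics/w1.png

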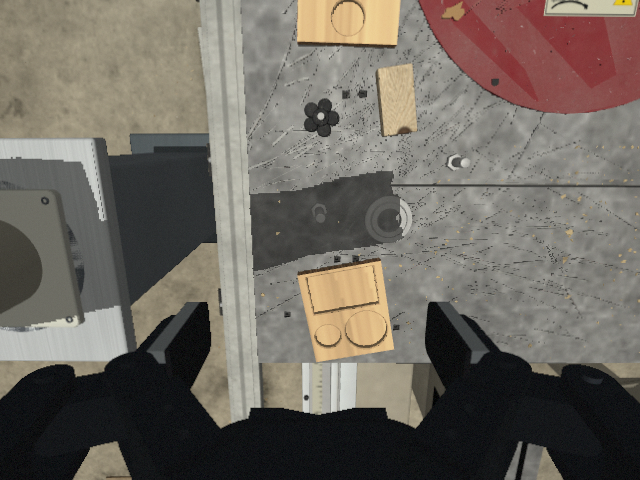

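```bash
cat > e.py <<'E'
from h import *
c,W=shot("wrist"); s,T=pose(); P=cloud(c,W)
print(plane(c,W,[(366,328),(328,335),(347,18)],10).round(1))
Q=(P-T[:3,3])@T[:3,:3]
for u0,u1 in((100,212),(425,540)):
    X=Q[300:400,u0:u1].reshape(-1,3); X=X[(X[:,2]<60)&(abs(X[:,1])<14)]; print(len(X),np.nanmax(X,0).round(1),np.nanmin(X,0).round(1))
for k in [(14,)]:
    th=np.radians(11); Rm=np.array([[np.cos(th),-np.sin(th)],[np.sin(th),np.cos(th)]])
    for p in[(0,34),(22,-30),(-32,-30)]: print(p,(np.array([468.1,-71])+Rm@p).round(1))
print(go(431.5,69,120,0))
E
python3 e.py
```

```text
[[ 497.6  -96.1   10. ]
 [ 444.6 -107.1   10. ]
 [ 462.2  288.1   10. ]]
5998 [-36.6  11.5 -13.1] [-60.5 -14.  -73.4]
6136 [ 62.   11.5 -13. ] [ 37.7 -14.  -73.4]
(0, 34) [461.6 -37.6]
(22, -30) [495.4 -96.3]
(-32, -30) [ 442.4 -106.6]
(array([0.0019, 0.0181, 0.2039]), array([-0. , -0. ,  0.1]))
```

```bash
cat > f.py <<'E'
from h import *
c,W=shot("wrist"); s,T=pose(); P=cloud(c,W); print(c['cx'],c['cy'],c['dist'])
Q=(P-T[:3,3])@T[:3,:3]
for u in(200,185,165):
    for v in range(298,400,8): print(u,v,c['z_map'][v,u].round(0),Q[v,u].round(0))
E
python3 f.py
```

```text
317.58914160622896 243.53007799341424 [-0.01119073  0.          0.          0.          0.        ]
200 298 1396.0 [-453.  513. 1143.]
200 306 133.0 [-43. -11. -21.]
200 314 132.0 [-43.  -8. -23.]
200 322 132.0 [-43.  -6. -23.]
200 330 133.0 [-43.  -2. -24.]
200 338 132.0 [-42.  -0. -25.]
200 346 131.0 [-42.   2. -27.]
200 354 132.0 [-42.   5. -27.]
200 362 133.0 [-43.   9. -27.]
200 370 1482.0 [-481.  832. 1142.]
200 378 1488.0 [-483.  867. 1138.]
200 386 1503.0 [-488.  909. 1142.]
200 394 1514.0 [-492.  948. 1142.]
185 298 1395.0 [-510.  512. 1142.]
185 306 133.0 [-48. -11. -21.]
185 314 126.0 [-46. -11. -29.]
185 322 122.0 [-44. -11. -33.]
185 330 117.0 [-42. -10. -38.]
185 338 118.0 [-43.  -8. -38.]
185 346 117.0 [-43.  -5. -39.]
185 354 117.0 [-43.  -3. -40.]
185 362 118.0 [-43.  -0. -40.]
185 370 117.0 [-42.   2. -42.]
185 378 118.0 [-43.   5. -41.]
185 386 81.0 [-29. -16. -74.]
185 394 77.0 [-28. -18. -78.]
165 298 1394.0 [-587.  512. 1141.]
165 306 1408.0 [-593.  548. 1145.]
165 314 1416.0 [-596.  581. 1144.]
165 322 129.0 [-54.  -7. -26.]
165 330 115.0 [-48. -12. -40.]
165 338 111.0 [-47. -11. -44.]
165 346 107.0 [-45. -11. -49.]
165 354 104.0 [-43. -11. -52.]
165 362 106.0 [-44.  -7. -50.]
165 370 105.0 [-44.  -5. -52.]
165 378 91.0 [-38. -12. -65.]
165 386 81.0 [-34. -16. -74.]
165 394 78.0 [-32. -17. -77.]
```

```bash
cat > g.py <<'E'
from h import *
s,T=pose(); print(T[:3,3])
c,W=shot("scene"); save(c,'s1.png'); P=cloud(c,W)
m=(abs(P[...,0]-430)<80)&(abs(P[...,1]-87)<60)&(P[...,2]>70)
X=P[m]; print(len(X),np.percentile(X[:,2],[0,1,3,10,50]).round(1))
Y=X[X[:,2]<np.percentile(X[:,2],4)]; print(Y[:12].round(0))
v,u=np.where(m); print(u.min(),u.max(),v.min(),v.max())
cv2.imwrite('pics/s1c.png',cv2.resize(c['color'][max(0,v.min()-40):v.max()+60,u.min()-60:u.max()+60,::-1],None,fx=3,fy=3))
E
python3 g.py
```

```text
[429.46082665  87.16751167 323.88672133]
4275 [335.8 341.5 348.5 369.4 418.4]
[[471.  79. 352.]
 [471.  76. 351.]
 [483.  94. 351.]
 [481.  93. 351.]
 [472.  81. 350.]
 [471.  79. 350.]
 [471.  76. 349.]
 [483.  93. 349.]
 [481.  93. 350.]
 [472.  88. 350.]
 [470.  88. 351.]
 [471.  82. 349.]]
378 467 0 87
```

```bash
cat > tip.py <<'E'
from h import *
c,W=shot("wrist"); s,T=pose(); Q=(cloud(c,W)-T[:3,3])@T[:3,:3]; import sys
save(c,sys.argv[1]+'.png')
m=(abs(Q[...,1])<16)&(abs(Q[...,0])<70)&(Q[...,2]<60)&(Q[...,2]>-90); X=Q[m]
print(s['grip_width'],T[:3,3].round(1))
for S in(X[X[:,0]<0],X[X[:,0]>0]):
    t=S[S[:,2]>np.percentile(S[:,2],96)]; print('tip z',np.percentile(S[:,2],[90,97,99.5]).round(1),'x',np.percentile(t[:,0],[2,50,98]).round(1),'y',np.percentile(t[:,1],[2,98]).round(1))
E
python3 tip.py t0
python3 -m crank '[[[128,0,0,0,0,0,0],[128,0,0,0,0,0,0],[128,0,0,0,0,0,0],[128,0,0,0,0,0,0],[128,0,0,0,0,0,0],[128,0,0,0,0,0,0]]]'
python3 tip.py t1
python3 -m crank '[[[220,0,0,0,0,0,0],[220,0,0,0,0,0,0],[220,0,0,0,0,0,0],[220,0,0,0,0,0,0],[220,0,0,0,0,0,0],[220,0,0,0,0,0,0]]]'
python3 tip.py t2
```

```text
0.999574240189704 [429.5  87.4 323.8]
tip z [-39.1 -24.3 -16.5] x [-54.7 -42.6 -42.2] y [-11.4  10.1]
tip z [-39.2 -24.3 -16.5] x [42.7 43.1 55.4] y [-11.4  10.2]
t: 3.95
position: [429.5, 87.5, 323.7]
ee_rot: [-0.0, 1.0, 0.001, -0.0]
force: [0.6, -0.9, 0.3]
grip_width: 0.493
0.5008918995840755 [429.6  87.5 323.7]
tip z [-40.  -19.1  -7.9] x [-34.1 -22.2 -20.9] y [-11.5   9.5]
tip z [-40.  -19.5  -7.9] x [21.3 22.6 34.6] y [-11.5   9.7]
t: 4.5
position: [429.6, 87.5, 323.8]
ee_rot: [-0.0, 1.0, 0.001, 0.0]
force: [-0.1, 0.5, -0.1]
grip_width: 0.14
0.13757878393032813 [429.6  87.5 323.8]
tip z [-46.1 -22.3  -8.6] x [-18.9 -10.7  -5.6] y [-11.6   7.5]
tip z [-46.4 -22.5  -8.4] x [ 6.1 11.1 19.3] y [-11.6   7.6]
```

```bash
python3 -c "
import cv2,numpy as np
a=cv2.imread('pics/t2.png')[220:440,120:520]; b=cv2.imread('pics/s1c.png'); print(b.shape)
a=np.clip(a.astype(float)*1.6,0,255)
cv2.imwrite('pics/v4.png',np.vstack([cv2.resize(a.astype('uint8'),(600,330)),cv2.resize(b,(int(b.shape[1]*260/b.shape[0]),260))[:, :600] if int(b.shape[1]*260/b.shape[0])>=600 else cv2.copyMakeBorder(cv2.resize(b,(int(b.shape[1]*260/b.shape[0]),260)),0,0,0,600-int(b.shape[1]*260/b.shape[0]),0)]))"
```

```text
(441, 627, 3)
```

View pics/v4.png

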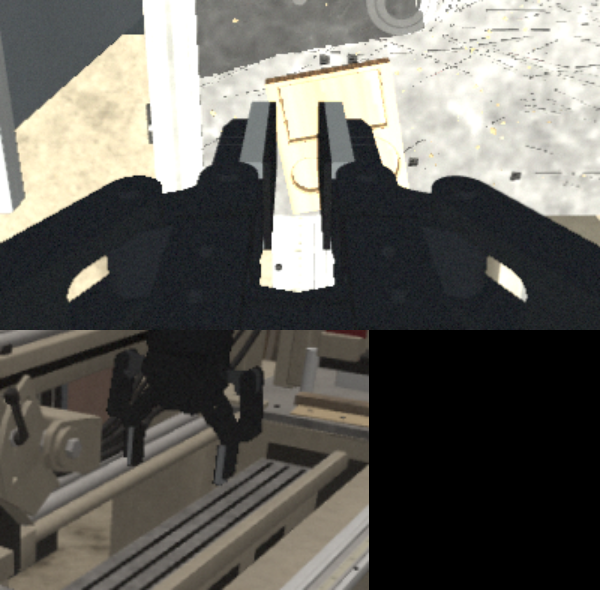

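The upper crop clearly shows the grey pads ending about 8 mm behind the reported TCP, at crop rows ~100. The text says 22 mm ahead, and the scene camera also disagrees with the text. I'll approach assuming the text is right, which is the safe case, and then check from close up.

```bash
python3 -m crank '[[[128,0.002,0.0185,0.224,0,0,0],[128,0.002,0.0185,0.224,0,0,0],[128,0.002,0.0185,0.224,0,0,0],[128,0.002,0.0185,0.224,0,0,0],[128,0.002,0.0185,0.224,0,0,0],[128,0.002,0.0185,0.224,0,0,0],[128,0.002,0.0185,0.224,0,0,0],[128,0.002,0.0185,0.224,0,0,0],[128,0.002,0.0185,0.224,0,0,0]]]'
python3 tip.py t3; python3 d.py w2 long_bolt flange
```

```text
t: 5.3
position: [433.1, 69.3, 101.3]
ee_rot: [-0.0, 1.0, 0.001, 0.001]
force: [0.5, -0.6, 0.7]
grip_width: 0.497
0.4972933963177852 [433.6  69.4 101.8]
tip z [-38.8 -14.4  52.1] x [-34.1 -21.5  -0. ] y [-11.3   9.2]
tip z [-39.3 -17.4  -3.7] x [ 0.5 21.3 34.1] y [-11.4   9.8]
[433.6  69.4 101.8]
table z -0.33
long_bolt 0.93 [300, 231, 328, 277] rect [432.2  78.3] [14.9 26.9] 17.1 top [432.   70.4  49.9] mid [432.   69.8  49.4]
flange 0.91 [395, 215, 486, 301] rect [517.8  60.3] [61.2 61.7] 3.5 top [518.3  60.8  10.8] mid [519.7  58.6  11.1]
```

View pics/w2.png

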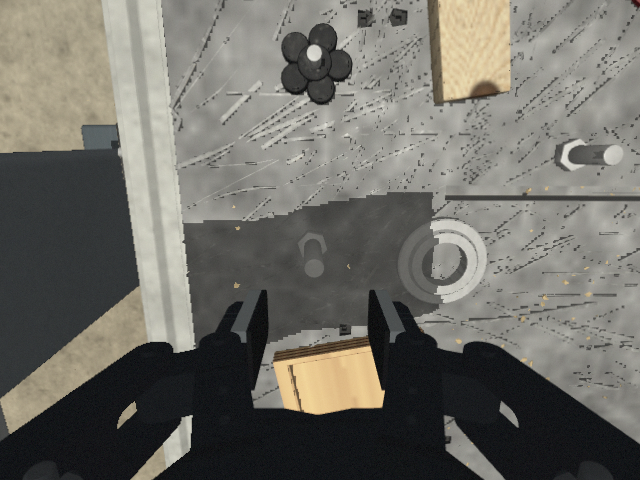

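```bash
python3 -m crank '[[[128,-0.001,0,0.066,0,0,0],[128,-0.001,0,0.066,0,0,0],[128,-0.001,0,0.066,0,0,0],[128,-0.001,0,0.066,0,0,0],[128,-0.001,0,0.066,0,0,0],[128,-0.001,0,0.066,0,0,0]]]'
python3 - <<'E'
from h import *
c,W=shot('wrist'); save(c,'w3.png'); s,T=pose(); P=cloud(c,W); print(T[:3,3])
a=c['color'][180:420,180:480,::-1]
c,W=shot('scene'); u=400;v=225
cv2.imwrite('pics/v6.png',np.hstack([cv2.resize(a,(400,320)),cv2.resize(c['color'][v-40:v+40,u-50:u+50,::-1],(400,320),interpolation=2)]))
E
```

```text
t: 6.0
position: [432.5, 69.3, 35.6]
ee_rot: [-0.0, 1.0, 0.001, 0.002]
force: [1.1, 0.0, 0.2]
grip_width: 0.495
[432.4229273   69.27661111  35.55118213]
```

View pics/v6.png

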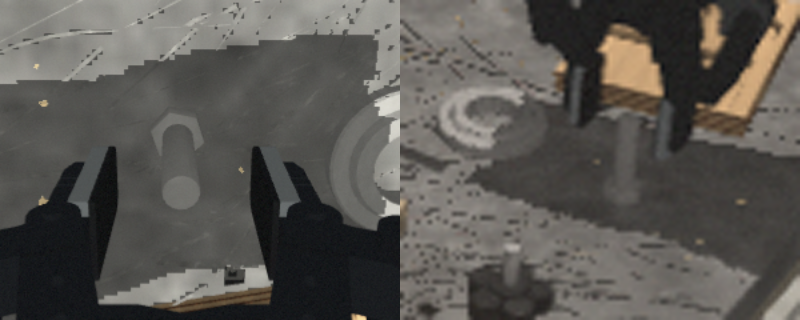

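The close view confirms that the fingertips are only just level with the bolt's top (about z 42). The real tip is therefore about 8 mm behind the reported TCP, and I'll plan with that.

```bash
python3 -m crank '[[[128,-0.0005,0,0.014,0,0,0],[128,-0.0005,0,0.020,0,0,0],[128,-0.0005,0,0.028,0,0,0],[128,-0.0005,0,0.028,0,0,0],[128,-0.0005,0,0.028,0,0,0],[255,-0.0005,0,0.028,0,0,0],[255,-0.0005,0,0.028,0,0,0],[255,-0.0005,0,0.028,0,0,0],[255,-0.0005,0,0.028,0,0,0],[255,-0.0005,0,0.028,0,0,0],[255,-0.0005,0,0.028,0,0,0]]]' 40
python3 -m crank '[[[255,0,0,-0.04,0,0,0],[255,0,0,-0.08,0,0,0],[255,0,0,-0.08,0,0,0],[255,0,0,-0.08,0,0,0],[255,0,0,-0.08,0,0,0]]]'
python3 - <<'E'
from h import *
c,W=shot('wrist'); save(c,'w4.png'); s,T=pose(); P=cloud(c,W); print(s['force'])
Q=(P-T[:3,3])@T[:3,:3]; X=Q[(abs(Q[...,0])<11)&(abs(Q[...,1]+2)<26)&(Q[...,2]<60)&(Q[...,2]>-45)]
print(len(X),X.max(0),X.min(0),np.percentile(X,[5,50,95],axis=0).round(1))
print(go(462,287.5,90,0))
E
```

```text
t: 7.02
position: [430.5, 69.0, 6.3]
ee_rot: [-0.0, 1.0, 0.001, 0.001]
force: [-0.6, 0.8, 5.8]
grip_width: 0.196
t: 7.43
position: [429.7, 68.9, 85.5]
ee_rot: [0.0, 1.0, 0.001, -0.0]
force: [-0.8, 0.0, -0.9]
grip_width: 0.198
[-0.88425455 -0.87103047 -0.95375498]
5447 [10.99844844 11.45631115  5.75052211] [-10.99858015 -12.8275517  -44.99784628] [[ -9.3 -11.3 -44.4]
 [  1.1  -5.  -30.5]
 [ 10.3   6.6  -1.5]]
(array([ 0.0335, -0.2186, -0.0054]), array([0. , 0.1, 0.1]))
```

View pics/w4.png

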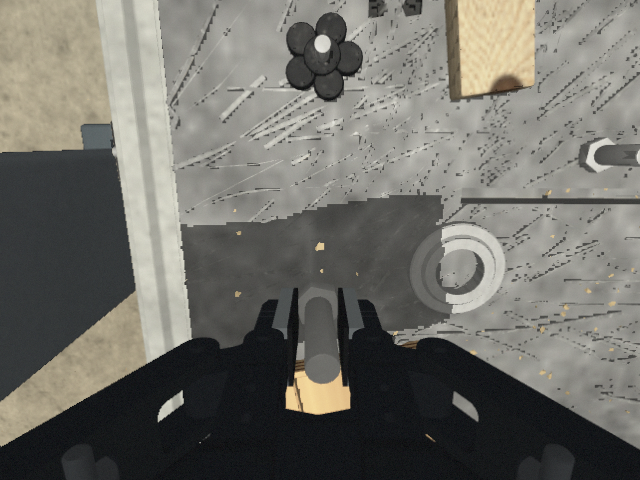

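```bash
python3 -m crank '[[[255,0.0325,-0.2186,-0.005,0,0,0],[255,0.0325,-0.2186,-0.005,0,0,0],[255,0.0325,-0.2186,-0.005,0,0,0],[255,0.0325,-0.2186,-0.005,0,0,0],[255,0.0325,-0.2186,-0.005,0,0,0],[255,0.0325,-0.2186,-0.005,0,0,0],[255,0.0325,-0.2186,-0.005,0,0,0],[255,0.0325,-0.2186,-0.005,0,0,0],[255,0.0325,-0.2186,-0.005,0,0,0]]]'
python3 - <<'E'
from h import *
c,W=shot('wrist'); save(c,'w5.png'); s,T=pose(); P=cloud(c,W); print(T[:3,3])
m=(P[...,2]>36)&(P[...,2]<46)&(abs(P[...,0]-462)<20)&(abs(P[...,1]-354)<25); X=P[m]; print('post',len(X),np.median(X,0).round(1),X.min(0).round(1),X.max(0).round(1))
d=nets.cut_out('flange_tray','wrist')[0]; X=P[d['mask']]; X=X[abs(X[:,2]-14)<3]; print(d['confidence'],np.percentile(X,[1,99],axis=0).round(1))
F=P[(abs(P[...,2]-6)<2)&(abs(P[...,0]-462)<25)&(abs(P[...,1]-288)<25)]; print('floor',len(F),np.percentile(F,[1,50,99],axis=0).round(1) if len(F) else '')
print(go(462,287.5,30,0))
E
```

```text
t: 8.23
position: [460.7, 285.9, 89.2]
ee_rot: [0.001, 1.0, 0.001, -0.002]
force: [0.3, -1.0, -0.5]
grip_width: 0.199
[461.02073698 285.71648908  89.59714128]
post 295 [463.9 354.8  41. ] [459.3 350.3  38.1] [468.5 359.7  43.7]
0.77 [[408.1 264.4  12. ]
 [518.3 394.8  15.2]]
floor 2246 [[444.7 270.6   4.3]
 [461.6 287.2   5.7]
 [478.5 303.2   7.5]]
(array([ 0.0008, -0.0019,  0.06  ]), array([0.1, 0.1, 0. ]))
```

View pics/w5.png

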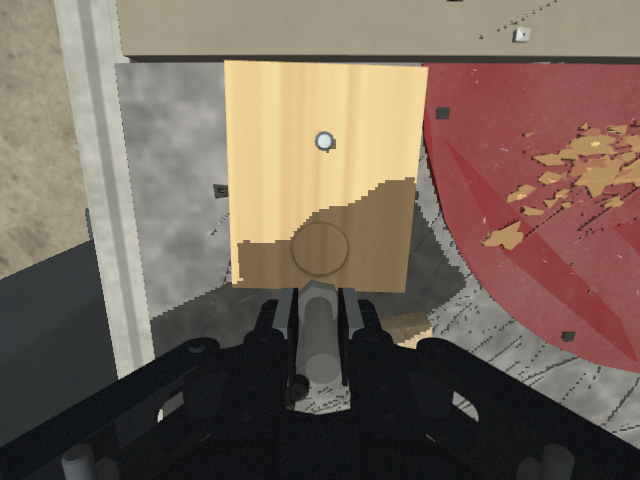

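```bash
python3 -m crank '[[[255,0.001,-0.0015,0.035,0,0,0],[255,0.001,-0.0015,0.06,0,0,0],[255,0.001,-0.0015,0.07,0,0,0],[255,0.001,-0.0015,0.0765,0,0,0],[255,0.001,-0.0015,0.0765,0,0,0],[255,0.001,-0.0015,0.0765,0,0,0],[255,0.001,-0.0015,0.0765,0,0,0]]]'
python3 -m crank '[[[128,0,0,0,0,0,0],[128,0,0,0,0,0,0],[128,0,0,0,0,0,0],[128,0,0,0,0,0,0],[128,0,0,-0.03,0,0,0],[128,0,0,-0.07,0,0,0],[128,0,0,-0.10,0,0,0],[128,0,0,-0.12,0,0,0],[128,0,0,-0.12,0,0,0]]]'
python3 d.py w6 long_bolt
python3 - <<'E'
from h import *
print(go(600,133,100,0), go(598.5,132,100,90))
E
```

```text
t: 8.92
position: [464.2, 289.5, 15.6]
ee_rot: [-0.001, 1.0, 0.001, 0.001]
force: [0.7, 0.4, 0.3]
grip_width: 0.197
t: 9.67
position: [466.1, 291.1, 140.0]
ee_rot: [-0.003, 1.0, 0.001, 0.004]
force: [0.5, 0.1, 1.9]
grip_width: 0.494
[464.9 290.4 137.4]
table z 2.01
long_bolt 0.72 [302, 223, 329, 262] rect [465.7 296.3] [15.7 26.4] 17.4 top [466.1 290.4  55.8] mid [465.7 290.   55.1]
(array([0.1359, 0.157 , 0.0354]), array([-0.1, -0.1,  0.1])) (array([0.1344, 0.158 , 0.0354]), array([  0. ,  -0.2, -89.9]))
```

```bash
python3 -m crank '[[[128,0.134,0.158,0.03,0,0,0],[128,0.134,0.158,0.03,0,0,0],[128,0.134,0.158,0.03,0,0,0],[128,0.134,0.158,0.03,0,0,0],[128,0.134,0.158,0.03,0,0,0],[128,0.134,0.158,0.03,0,0,0],[128,0.134,0.158,0.03,0,0,0],[128,0.134,0.158,0.03,0,0,0],[128,0.134,0.158,0.03,0,0,0],[128,0.134,0.158,0.03,0,0,0]]]'
python3 d.py w7 short_bolt
python3 - <<'E'
from h import *
print(go(598.5,132,6,0))
E
```

```text
t: 10.6
position: [596.4, 132.8, 104.0]
ee_rot: [-0.0, 1.0, 0.002, -0.0]
force: [0.7, 0.3, -0.2]
grip_width: 0.496
[596.6 132.9 104.3]
table z 0.02
short_bolt 0.96 [306, 229, 332, 269] rect [598.1 138.1] [22.8 15.8] 84.3 top [599.2 132.6  37.9] mid [599.2 132.2  37.6]
(array([0.0017, 0.0008, 0.0985]), array([-0. , -0. ,  0.3]))
```

```bash
python3 -m crank '[[[128,0.002,0.0005,0.04,0,0,0],[128,0.002,0.0005,0.07,0,0,0],[128,0.002,0.0005,0.098,0,0,0],[128,0.002,0.0005,0.098,0,0,0],[128,0.002,0.0005,0.098,0,0,0],[128,0.002,0.0005,0.098,0,0,0],[255,0.002,0.0005,0.098,0,0,0],[255,0.002,0.0005,0.098,0,0,0],[255,0.002,0.0005,0.098,0,0,0],[255,0.002,0.0005,0.098,0,0,0],[255,0.002,0.0005,0.098,0,0,0],[255,0.002,0.0005,0.098,0,0,0]]]' 40
python3 -m crank '[[[255,0,0,-0.04,0,0,0],[255,0,0,-0.08,0,0,0],[255,0,0,-0.09,0,0,0],[255,0,0,-0.09,0,0,0],[255,0,0,-0.09,0,0,0]]]'
python3 - <<'E'
from h import *
print(go(443,-106.5,95,0))
E
```

```text
t: 11.7
position: [600.8, 131.4, 8.7]
ee_rot: [-0.001, 1.0, 0.001, 0.002]
force: [-1.6, 0.6, 5.5]
grip_width: 0.12
t: 12.12
position: [600.1, 131.1, 97.4]
ee_rot: [-0.0, 1.0, 0.001, 0.001]
force: [-0.5, 0.3, -1.6]
grip_width: 0.12
(array([-0.1577,  0.2372,  0.0018]), array([-0. , -0.2,  0.1]))
```

```bash
python3 -m crank '[[[255,-0.1575,0.237,0,0,0,0],[255,-0.1575,0.237,0,0,0,0],[255,-0.1575,0.237,0,0,0,0],[255,-0.1575,0.237,0,0,0,0],[255,-0.1575,0.237,0,0,0,0],[255,-0.1575,0.237,0,0,0,0],[255,-0.1575,0.237,0,0,0,0],[255,-0.1575,0.237,0,0,0,0],[255,-0.1575,0.237,0,0,0,0],[255,-0.1575,0.237,0,0,0,0],[255,-0.1575,0.237,0,0,0,0],[255,-0.1575,0.237,0,0,0,0]]]'
cat > st.py <<'E'
from h import *
import sys
c,W=shot('wrist'); save(c,sys.argv[1]+'.png'); s,T=pose(); P=cloud(c,W); print(T[:3,3].round(1), 'table',np.nanmedian(P[...,2][abs(P[...,2])<4]).round(2))
F=((abs(P[...,2]-6)<2.5)&(P[...,0]>400)&(P[...,0]<540)&(abs(P[...,1]+71)<75)).astype('uint8')
F=cv2.morphologyEx(F,cv2.MORPH_OPEN,np.ones((5,5),'uint8'))
n,l,st,_=cv2.connectedComponentsWithStats(F)
for i in range(1,n):
    if st[i,4]>300:
        X=P[l==i][:,:2].astype('float32'); print(st[i],'rect',cv2.minAreaRect(X),'circ',np.round(cv2.minEnclosingCircle(X)[0],1),'mean',X.mean(0).round(1))
E
python3 st.py w8
```

```text
t: 13.12
position: [443.0, -105.4, 95.7]
ee_rot: [-0.0, 1.0, 0.002, -0.0]
force: [-0.5, -0.6, -1.6]
grip_width: 0.125
[ 443.  -105.4   95.9] table -0.49
[  270    84   158   117 13632] rect ((462.80706787109375, -38.04510498046875), (90.8271484375, 55.54849624633789), 10.915748596191406) circ [463.  -38.1] mean [463.2 -37.1]
[ 356  195   87   84 5738] rect ((496.9308166503906, -97.60140228271484), (56.994163513183594, 56.682037353515625), 1.9575237035751343) circ [496.8 -97.4] mean [497.2 -97.2]
[ 291  227   54   51 2112] rect ((443.1533508300781, -107.90562438964844), (34.59115219116211, 35.30813980102539), 65.17972564697266) circ [ 443.2 -107.6] mean [ 443.2 -108.1]
```

View pics/w8.png

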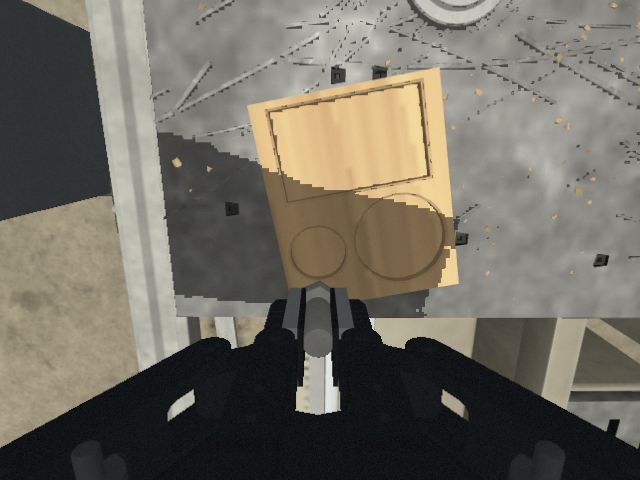

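```bash
python3 -m crank '[[[255,0,0.0023,0.035,0,0,0],[255,0,0.0023,0.06,0,0,0],[255,0,0.0023,0.073,0,0,0],[255,0,0.0023,0.081,0,0,0],[255,0,0.0023,0.081,0,0,0],[255,0,0.0023,0.081,0,0,0],[255,0,0.0023,0.081,0,0,0],[255,0,0.0023,0.081,0,0,0]]]'
python3 -m crank '[[[128,0,0,0,0,0,0],[128,0,0,0,0,0,0],[128,0,0,0,0,0,0],[128,0,0,0,0,0,0],[128,0,0,-0.03,0,0,0],[128,0,0,-0.07,0,0,0],[128,0,0,-0.09,0,0,0],[128,0,0,-0.09,0,0,0],[128,0,0,-0.09,0,0,0]]]'
python3 d.py w9 short_bolt
python3 - <<'E'
from h import *
print(go(431.5,182.5,110,0))
E
```

```text
t: 13.83
position: [443.3, -108.5, 15.6]
ee_rot: [0.0, 1.0, 0.002, 0.001]
force: [0.1, -0.2, 0.2]
grip_width: 0.12
t: 14.58
position: [443.8, -109.1, 106.6]
ee_rot: [0.0, 1.0, 0.001, 0.002]
force: [-0.3, 0.3, -1.3]
grip_width: 0.494
[ 442.5 -108.7  105.3]
table z -0.35
short_bolt 0.73 [304, 229, 329, 267] rect [ 443.4 -103.7] [23.5 16.3] 84.6 top [ 443.9 -107.5   43.9] mid [ 443.9 -107.9   44. ]
(array([-0.0095, -0.2911, -0.0055]), array([-0. ,  0.1,  0.1]))
```

```bash
python3 -m crank '[[[128,-0.011,-0.291,-0.005,0,0,0],[128,-0.011,-0.291,-0.005,0,0,0],[128,-0.011,-0.291,-0.005,0,0,0],[128,-0.011,-0.291,-0.005,0,0,0],[128,-0.011,-0.291,-0.005,0,0,0],[128,-0.011,-0.291,-0.005,0,0,0],[128,-0.011,-0.291,-0.005,0,0,0],[128,-0.011,-0.291,-0.005,0,0,0],[128,-0.011,-0.291,-0.005,0,0,0],[128,-0.011,-0.291,-0.005,0,0,0],[128,-0.011,-0.291,-0.005,0,0,0],[128,-0.011,-0.291,-0.005,0,0,0]]]'
python3 d.py w10 star_knob
python3 - <<'E'
from h import *
print(go(431.5,182.5,14,0))
E
```

```text
t: 15.68
position: [430.5, 180.6, 109.7]
ee_rot: [0.0, 1.0, -0.0, -0.001]
force: [-0.2, 0.2, 0.6]
grip_width: 0.5
[430.7 180.7 109.9]
table z -0.2
star_knob 0.88 [291, 211, 349, 274] rect [432.9 184.9] [42.1 39.7] 86.3 top [431.5 183.2  37.6] mid [431.6 182.6  36.5]
(array([ 0.0006, -0.0017,  0.0961]), array([ 0.,  0., -0.]))
```

```bash
python3 -m crank '[[[128,0.0008,-0.002,0.04,0,0,0],[128,0.0008,-0.002,0.07,0,0,0],[128,0.0008,-0.002,0.097,0,0,0],[128,0.0008,-0.002,0.097,0,0,0],[128,0.0008,-0.002,0.097,0,0,0],[128,0.0008,-0.002,0.097,0,0,0],[255,0.0008,-0.002,0.097,0,0,0],[255,0.0008,-0.002,0.097,0,0,0],[255,0.0008,-0.002,0.097,0,0,0],[255,0.0008,-0.002,0.097,0,0,0],[255,0.0008,-0.002,0.097,0,0,0],[255,0.0008,-0.002,0.097,0,0,0]]]' 40
python3 -m crank '[[[255,0,0,-0.04,0,0,0],[255,0,0,-0.08,0,0,0],[255,0,0,-0.09,0,0,0],[255,0,0,-0.09,0,0,0],[255,0,0,-0.09,0,0,0]]]'
python3 - <<'E'
from h import *
print(go(497,-97.5,103,0))
E
```

```text
t: 16.78
position: [435.1, 185.2, 15.7]
ee_rot: [-0.001, 1.0, 0.001, 0.004]
force: [2.6, -1.3, 7.8]
grip_width: 0.07
t: 17.2
position: [432.0, 184.5, 104.0]
ee_rot: [-0.0, 1.0, 0.001, 0.001]
force: [0.6, -0.2, -0.2]
grip_width: 0.071
(array([0.0643, 0.2821, 0.0009]), array([-0.1, -0.1,  0.1]))
```

```bash
python3 -m crank '[[[255,0.0643,0.282,0,0,0,0],[255,0.0643,0.282,0,0,0,0],[255,0.0643,0.282,0,0,0,0],[255,0.0643,0.282,0,0,0,0],[255,0.0643,0.282,0,0,0,0],[255,0.0643,0.282,0,0,0,0],[255,0.0643,0.282,0,0,0,0],[255,0.0643,0.282,0,0,0,0],[255,0.0643,0.282,0,0,0,0],[255,0.0643,0.282,0,0,0,0],[255,0.0643,0.282,0,0,0,0],[255,0.0643,0.282,0,0,0,0]]]'
python3 st.py w11
python3 - <<'E'
from h import *
print(go(497,-97.5,20,0))
E
```

```text
t: 18.2
position: [495.9, -96.0, 102.6]
ee_rot: [-0.0, 1.0, 0.002, -0.001]
force: [0.4, 0.5, -1.2]
grip_width: 0.071
[496.1 -96.  102.9] table -0.44
[  187   101   155   112 12440] rect ((462.372314453125, -38.138275146484375), (90.69172668457031, 55.49916076660156), 10.861488342285156) circ [462.2 -38. ] mean [462.6 -37.2]
[ 276  207   85   66 3984] rect ((496.639892578125, -91.61860656738281), (44.745548248291016, 57.84245681762695), 86.45170593261719) circ [496.3 -97.6] mean [496.2 -91.4]
[ 216  238   50   48 1121] rect ((443.13690185546875, -107.03504180908203), (31.434839248657227, 35.62136459350586), 64.3311996459961) circ [ 442.7 -107.7] mean [ 443.3 -104.9]
(array([0.001 , 0.0015, 0.0829]), array([-0. ,  0.1,  0.3]))
```

View pics/w11.png

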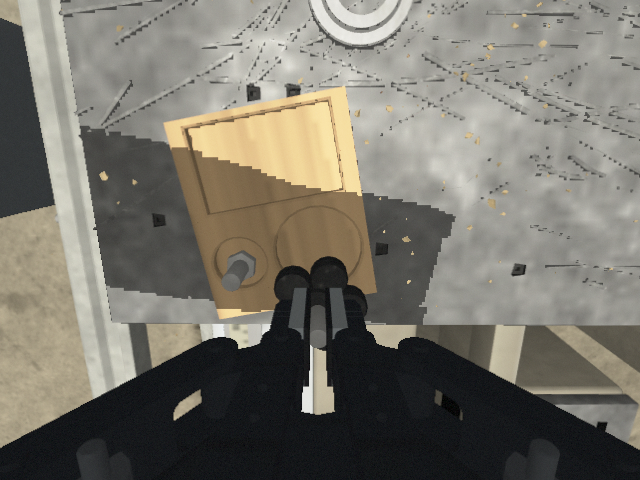

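Knob is held upright at (320,290) just in front of its recess (318,245), and the short bolt stands in its recess at (240,265). I'll lower it now.

```bash
python3 -m crank '[[[255,0.001,0.0015,0.035,0,0,0],[255,0.001,0.0015,0.06,0,0,0],[255,0.001,0.0015,0.075,0,0,0],[255,0.001,0.0015,0.0835,0,0,0],[255,0.001,0.0015,0.0835,0,0,0],[255,0.001,0.0015,0.0835,0,0,0],[255,0.001,0.0015,0.0835,0,0,0],[255,0.001,0.0015,0.0835,0,0,0]]]'
python3 -m crank '[[[180,0,0,0,0,0,0],[180,0,0,0,0,0,0],[180,0,0,0,0,0,0],[180,0,0,0,0,0,0],[180,0,0,-0.03,0,0,0],[180,0,0,-0.07,0,0,0],[180,0,0,-0.11,0,0,0],[128,0,0,-0.11,0,0,0],[128,0,0,-0.11,0,0,0]]]'
python3 d.py w12 star_knob flange
python3 - <<'E'
from h import *
print(go(519,59.5,130,0))
E
```

```text
t: 18.92
position: [497.1, -97.9, 21.7]
ee_rot: [-0.0, 1.0, 0.002, -0.0]
force: [-5.3, 0.7, 12.8]
grip_width: 0.069
t: 19.67
position: [499.8, -99.3, 132.4]
ee_rot: [0.001, 1.0, 0.001, 0.003]
force: [-0.4, 0.3, -0.5]
grip_width: 0.495
[498.1 -99.  130.4]
table z -0.42
star_knob 0.93 [287, 212, 341, 266] rect [498.3 -99.1] [43.  41.1] 86.5 top [497.5 -99.5  43.6] mid [ 497.2 -100.1   42.4]
star_knob 0.24 [173, 85, 367, 298] rect [469.3 -70.8] [113.3 133.9] 10.7 top [464.  -76.3  13.6] mid [468.9 -71.3  14.8]
flange 0.71 [299, 1, 394, 53] rect [519.8  40.3] [61.1 31.3] 0.3 top [519.4  42.5  10.7] mid [519.6  42.1  11.3]
(array([ 0.023 , -0.1582, -0.0016]), array([-0. ,  0.2,  0.2]))
```

```bash
python3 -m crank '[[[0,0.022,-0.158,0,0,0,0],[0,0.022,-0.158,0,0,0,0],[0,0.022,-0.158,0,0,0,0],[0,0.022,-0.158,0,0,0,0],[0,0.022,-0.158,0,0,0,0],[0,0.022,-0.158,0,0,0,0],[0,0.022,-0.158,0,0,0,0],[0,0.022,-0.158,0,0,0,0],[0,0.022,-0.158,0,0,0,0]]]'
python3 d.py w13 flange
python3 - <<'E'
from h import *
c,W=shot('wrist'); P=cloud(c,W); d=nets.cut_out('flange','wrist')[0]
X=P[d['mask']]; X=X[X[:,2]>4]; print(np.percentile(X,[1,99],axis=0).round(1), cv2.minEnclosingCircle(X[:,:2].astype('float32')))
for a,b in((3,8),(8,16)):
    Y=X[(X[:,2]>a)&(X[:,2]<b)]; print(a,len(Y),np.percentile(Y,[.5,99.5],axis=0).round(1))
print(go(519,59,-8,0))
E
python3 tip.py t5
```

```text
t: 20.57
position: [518.7, 57.7, 129.2]
ee_rot: [0.0, 1.0, 0.0, -0.001]
force: [0.9, -0.5, 0.5]
grip_width: 0.999
[518.9  57.7 129.4]
table z -0.31
flange 0.59 [277, 193, 361, 271] rect [520.   60.1] [59.9 60.7] 12.8 top [519.8  60.6  11. ] mid [519.8  58.7  11.5]
[[491.2  30.2   5.9]
 [548.9  88.   12.9]] ((519.8847045898438, 58.39768600463867), 30.951452255249023)
3 448 [[490.7  28.4   4.1]
 [550.3  88.7   8. ]]
8 3446 [[490.4  29.4   8. ]
 [549.3  88.1  13.2]]
(array([-0.0003, -0.0009,  0.1378]), array([ 0., -0.,  0.]))
0.9975941775741128 [519.3  58.3 129.8]
tip z [-39.2 -24.4 -16.5] x [-54.5 -42.7 -42.2] y [-11.3  10.2]
tip z [-39.1 -24.3 -16.3] x [42.7 43.1 55.4] y [-11.3  10.3]
```

```bash
python3 -m crank '[[[40,0.0005,-0.0002,0.04,0,0,0],[40,0.0005,-0.0002,0.08,0,0,0],[40,0.0005,-0.0002,0.12,0,0,0],[40,0.0005,-0.0002,0.135,0,0,0],[40,0.0005,-0.0002,0.135,0,0,0],[40,0.0005,-0.0002,0.135,0,0,0],[40,0.0005,-0.0002,0.135,0,0,0]]]'
python3 tip.py t6
python3 - <<'E'
import cv2
a=cv2.imread('pics/t6.png')[200:440,140:500]; cv2.imwrite('pics/v9.png',cv2.resize(a,(720,480)))
E
```

```text
t: 21.4
position: [519.9, 59.0, -5.2]
ee_rot: [-0.0, 1.0, 0.001, 0.0]
force: [1.3, -0.3, -0.7]
grip_width: 0.846
0.8465814111288459 [520.1  59.1  -5. ]
tip z [-5.  -4.3 -3.7] x [-69.1 -36.6  -0.6] y [-15.4  14.8]
tip z [-4.8 -4.1 -3.5] x [ 1.1 48.3 69.3] y [-15.5  14.1]
```

View pics/v9.png

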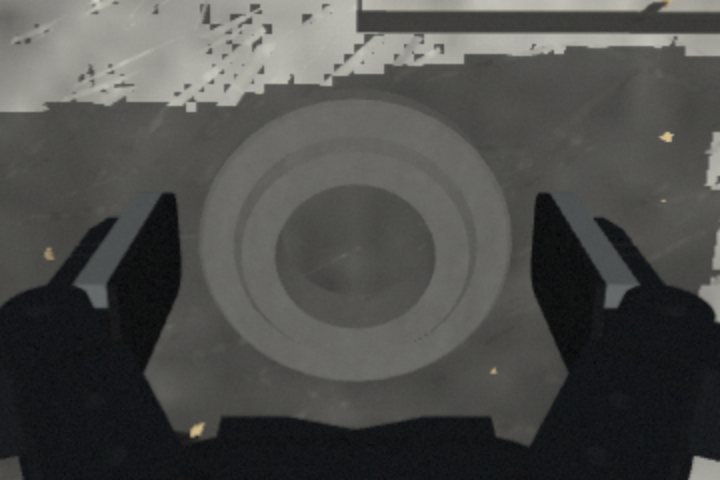

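Run:
```python
from h import *
c,W=shot('wrist'); s,T=pose(); P=cloud(c,W); Q=(P-T[:3,3])@T[:3,:3]
for u in(200,210,220,225,228): print(u,[(v,Q[v,u].round(0).tolist()) for v in range(294,345,6)])
```

```text
200 [(294, [-48.0, -9.0, -5.0]), (300, [-48.0, -6.0, -5.0]), (306, [-49.0, -3.0, -4.0]), (312, [-41.0, -12.0, -27.0]), (318, [-40.0, -11.0, -31.0]), (324, [-39.0, -11.0, -34.0]), (330, [-37.0, -11.0, -39.0]), (336, [-36.0, -11.0, -43.0]), (342, [-36.0, -10.0, -44.0])]
210 [(294, [-44.0, -8.0, -4.0]), (300, [-41.0, -11.0, -16.0]), (306, [-39.0, -11.0, -22.0]), (312, [-38.0, -11.0, -26.0]), (318, [-36.0, -11.0, -31.0]), (324, [-36.0, -10.0, -33.0]), (330, [-36.0, -8.0, -34.0]), (336, [-36.0, -6.0, -34.0]), (342, [-36.0, -4.0, -34.0])]
220 [(294, [-39.0, -10.0, -8.0]), (300, [-37.0, -11.0, -17.0]), (306, [-36.0, -10.0, -19.0]), (312, [-36.0, -8.0, -20.0]), (318, [-36.0, -6.0, -21.0]), (324, [-36.0, -4.0, -21.0]), (330, [-36.0, -2.0, -23.0]), (336, [-36.0, 0.0, -23.0]), (342, [-36.0, 3.0, -23.0])]
225 [(294, [-37.0, -9.0, -6.0]), (300, [-36.0, -9.0, -12.0]), (306, [-36.0, -7.0, -14.0]), (312, [-36.0, -5.0, -14.0]), (318, [-36.0, -3.0, -15.0]), (324, [-36.0, 0.0, -14.0]), (330, [-36.0, 2.0, -16.0]), (336, [-36.0, 4.0, -16.0]), (342, [-36.0, 6.0, -17.0])]
228 [(294, [-37.0, -8.0, -4.0]), (300, [-37.0, -6.0, -5.0]), (306, [-36.0, -5.0, -9.0]), (312, [-36.0, -3.0, -10.0]), (318, [-36.0, -1.0, -11.0]), (324, [-36.0, 2.0, -10.0]), (330, [-36.0, 4.0, -12.0]), (336, [-36.0, 7.0, -12.0]), (342, [-36.0, 9.0, -13.0])]
```

```bash
python3 -m crank '[[[140,0,0.0005,0,0,0,0],[140,0,0.0005,0,0,0,0],[140,0,0.0005,0,0,0,0],[140,0,0.0005,0,0,0,0],[255,0,0.0005,0,0,0,0],[255,0,0.0005,0,0,0,0],[255,0,0.0005,0,0,0,0],[255,0,0.0005,0,0,0,0]]]' 60
python3 -m crank '[[[255,0,0,-0.01,0,0,0],[255,0,0,-0.05,0,0,0],[255,0,0,-0.09,0,0,0],[255,0,0,-0.11,0,0,0],[255,0,0,-0.11,0,0,0],[255,0,0,-0.11,0,0,0]]]'
python3 - <<'E'
from h import *
c,W=shot('wrist'); save(c,'w14.png'); s,T=pose(); print(s['force'],T[:3,3])
Q=(cloud(c,W)-T[:3,3])@T[:3,:3]; d=nets.cut_out('flange','wrist')
for e in d[:1]:
    X=Q[e['mask']]; X=X[(X[:,2]<40)&(X[:,2]>-40)&(abs(X[:,0])<32)]; print(e['confidence'],np.percentile(X,[1,50,99],axis=0).round(1))
print(go(464,355,100,0))
E
```

```text
t: 22.17
position: [520.2, 58.7, -4.1]
ee_rot: [-0.0, 1.0, 0.001, 0.001]
force: [-2.4, -0.3, 6.0]
grip_width: 0.682
t: 22.67
position: [520.8, 58.8, 106.5]
ee_rot: [-0.0, 1.0, 0.001, 0.002]
force: [-0.7, -0.5, -3.5]
grip_width: 0.682
[ 0.17962907  0.56175455 -2.21736604] [519.3408396   58.6244638  104.78028506]
0.69 [[-26.5 -30.3 -18.5]
 [  1.9  -4.4 -15. ]
 [ 29.9  28.4  -6.6]]
(array([-0.0538, -0.2966,  0.0038]), array([0. , 0.1, 0.1]))
```

View pics/w14.png

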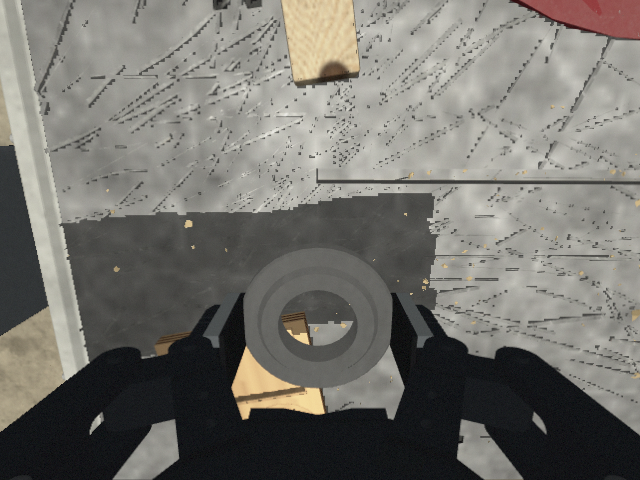

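```bash
python3 -m crank '[[[255,-0.0545,-0.296,0,0,0,0],[255,-0.0545,-0.296,0,0,0,0],[255,-0.0545,-0.296,0,0,0,0],[255,-0.0545,-0.296,0,0,0,0],[255,-0.0545,-0.296,0,0,0,0],[255,-0.0545,-0.296,0,0,0,0],[255,-0.0545,-0.296,0,0,0,0],[255,-0.0545,-0.296,0,0,0,0],[255,-0.0545,-0.296,0,0,0,0],[255,-0.0545,-0.296,0,0,0,0],[255,-0.0545,-0.296,0,0,0,0],[255,-0.0545,-0.296,0,0,0,0]]]'
python3 - <<'E'
from h import *
c,W=shot('wrist'); save(c,'w15.png'); s,T=pose(); P=cloud(c,W); print(T[:3,3])
m=(P[...,2]>34)&(P[...,2]<48)&(abs(P[...,0]-462)<25)&(abs(P[...,1]-354)<25); X=P[m]; print('post',len(X),np.median(X,0).round(1) if len(X) else '')
Q=(P-T[:3,3])@T[:3,:3]; X=P[(Q[...,2]<0)&(Q[...,2]>-19)&(abs(Q[...,0])<29)&(abs(Q[...,1])<34)]; print('flange',np.percentile(X,[1,50,99],axis=0).round(1), np.round(cv2.minEnclosingCircle(X[:,:2].astype('float32'))[0],1))
t=P[(abs(P[...,2]-14)<6)&(abs(P[...,0]-462)<50)]; print('tray z',np.median(t[:,2]))
print(go(464,355,50,0))
E
```

```text
t: 23.77
position: [464.4, 352.6, 103.9]
ee_rot: [0.001, 1.0, 0.0, -0.001]
force: [0.4, 0.1, -3.2]
grip_width: 0.684
[464.70383447 352.70193972 104.26575593]
post 0 
flange [[436.8 323.9 108.7]
 [464.5 356.9 117.1]
 [492.7 382.7 120.7]] [464.6 352. ]
tray z 13.665930297001381
(array([-0.0006, -0.0024,  0.0543]), array([0.1, 0.1, 0. ]))
```

View pics/w15.png

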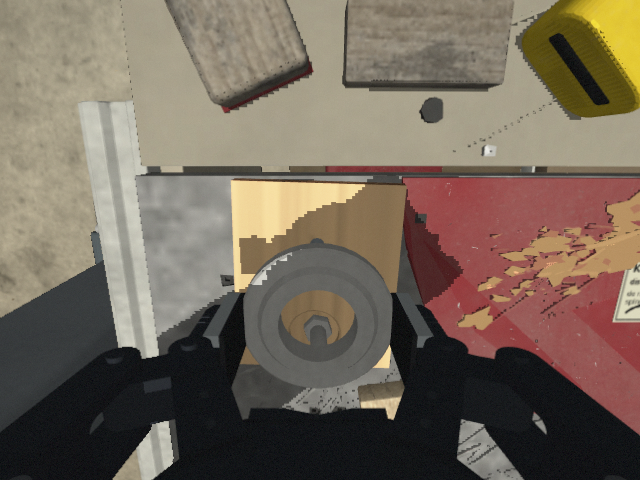

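```bash
python3 -m crank '[[[255,-0.0006,-0.0018,0.03,0,0,0],[255,-0.0006,-0.0018,0.055,0,0,0],[255,-0.0006,-0.0018,0.055,0,0,0],[255,-0.0006,-0.0018,0.055,0,0,0],[255,-0.0006,-0.0018,0.062,0,0,0],[255,-0.0006,-0.0018,0.070,0,0,0],[255,-0.0006,-0.0018,0.075,0,0,0],[255,-0.0006,-0.0018,0.075,0,0,0]]]'
python3 - <<'E'
from h import *
s,T=pose(); print(s['force'],T[:3,3])
E
```

```text
t: 24.48
position: [463.5, 356.0, 29.1]
ee_rot: [0.0, 1.0, 0.001, -0.0]
force: [-0.2, 0.0, -1.8]
grip_width: 0.686
[-0.16799135  0.03918638 -1.81411455] [463.49554415 355.96547743  29.07915574]
```

Flange bottom is now at about z 33, below the post tip (42), and no side force shows. I'll finish lowering and release.

```bash
python3 -m crank '[[[255,0,0.001,0.01,0,0,0],[255,0,0.001,0.017,0,0,0],[255,0,0.001,0.0205,0,0,0],[255,0,0.001,0.0205,0,0,0],[255,0,0.001,0.0205,0,0,0]]]'
python3 -m crank '[[[60,0,0,0,0,0,0],[30,0,0,0,0,0,0],[30,0,0,0,0,0,0],[30,0,0,0,0,0,0],[30,0,0,-0.02,0,0,0],[30,0,0,-0.06,0,0,0],[30,0,0,-0.10,0,0,0],[30,0,0,-0.14,0,0,0],[30,0,0,-0.14,0,0,0],[30,0,0,-0.14,0,0,0]]]'
python3 d.py w16 flange long_bolt
python3 - <<'E'
from h import *
print(go(520,201,100,8.6))
E
```

```text
t: 24.9
position: [463.7, 355.1, 9.9]
ee_rot: [0.0, 1.0, 0.001, -0.0]
force: [-2.0, -1.0, 5.9]
grip_width: 0.689
t: 25.73
position: [465.9, 356.9, 152.8]
ee_rot: [-0.002, 1.0, 0.001, 0.003]
force: [-0.1, 0.3, -0.5]
grip_width: 0.881
[464.5 355.8 150.2]
table z 2.9
flange 0.95 [274, 194, 352, 272] rect [463.1 353. ] [62.4 64.2] 26.6 top [464.1 356.3  24.9] mid [463.8 355.1  25.3]
long_bolt 0.61 [305, 295, 329, 340] rect [466.3 300.3] [16.5 36.4] 11.6 top [465.7 291.2  55.8] mid [465.7 290.4  55.3]
(array([0.0567, 0.1538, 0.0478]), array([ 0.1,  0.1, -8.5]))
```

View pics/w16.png

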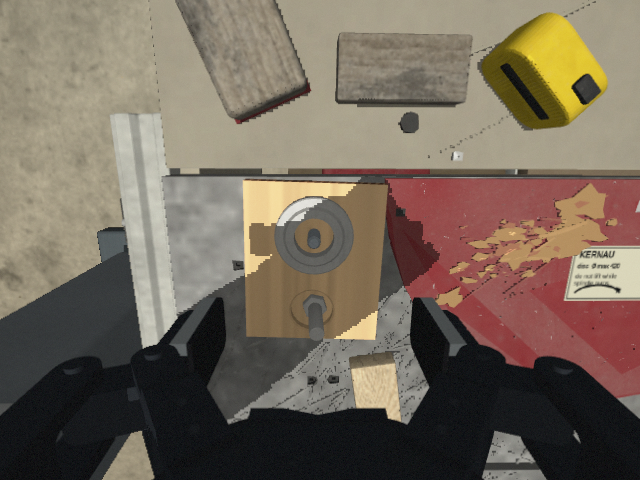

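The flange lies flat round the post at (313,237), and the long bolt stands in its recess at (313,305). Block is next, and I'll measure the tip offset at its opening first.

```bash
python3 -m crank '[[[100,0.0567,0.1538,0.045,0,0,-8.5],[100,0.0567,0.1538,0.045,0,0,-8.5],[100,0.0567,0.1538,0.045,0,0,-8.5],[100,0.0567,0.1538,0.045,0,0,-8.5],[100,0.0567,0.1538,0.045,0,0,-8.5],[100,0.0567,0.1538,0.045,0,0,-8.5],[100,0.0567,0.1538,0.045,0,0,-8.5],[100,0.0567,0.1538,0.045,0,0,-8.5],[100,0.0567,0.1538,0.045,0,0,-8.5]]]'
python3 d.py w17 stop_block
python3 - <<'E'
from h import *
c,W=shot('wrist'); s,T=pose(); Q=(cloud(c,W)-T[:3,3])@T[:3,:3]; xi=s['grip_width']*42.5; print(xi)
for sg in(-1,1):
    X=Q[(abs(sg*Q[...,0]-xi)<2.5)&(abs(Q[...,1])<10)&(Q[...,2]<30)]; print('inner tip',np.sort(X[:,2])[-12:].round(1))
print(go(520,201,12,8.6))
E
```

```text
t: 26.63
position: [520.6, 203.2, 104.3]
ee_rot: [-0.0, 0.997, 0.076, 0.0]
force: [0.3, -0.3, 1.5]
grip_width: 0.607
[520.7 203.3 104.4]
table z 0.3
stop_block 0.86 [286, 192, 352, 304] rect [520.4 203. ] [39.8 75.6] 8.8 top [520.2 204.5  19.6] mid [520.1 201.9  19.5]
25.800920972226887
inner tip [-4.4 -4.3 -4.3 -4.3 -4.1 -4.  -3.9 -3.8 -3.6 -3.6 -3.5 -2.6]
inner tip [-4.4 -4.2 -4.2 -4.2 -4.2 -4.  -4.  -4.  -3.8 -3.4 -3.2 -2.9]
(array([-0.0011,  0.0019,  0.0926]), array([-0. , -0. ,  0.2]))
```

```bash
python3 -m crank '[[[100,-0.0005,0.0015,0.04,0,0,0],[100,-0.0005,0.0015,0.07,0,0,0],[100,-0.0005,0.0015,0.0905,0,0,0],[100,-0.0005,0.0015,0.0905,0,0,0],[100,-0.0005,0.0015,0.0905,0,0,0],[100,-0.0005,0.0015,0.0905,0,0,0],[255,-0.0005,0.0015,0.0905,0,0,0],[255,-0.0005,0.0015,0.0905,0,0,0],[255,-0.0005,0.0015,0.0905,0,0,0],[255,-0.0005,0.0015,0.0905,0,0,0],[255,-0.0005,0.0015,0.0905,0,0,0]]]' 40
python3 -m crank '[[[255,0,0,-0.03,0,0,0],[255,0,0,-0.07,0,0,0],[255,0,0,-0.09,0,0,0],[255,0,0,-0.09,0,0,0],[255,0,0,-0.09,0,0,0]]]'
python3 - <<'E'
from h import *
c,W=shot('wrist'); save(c,'w18.png'); s,T=pose(); Q=(cloud(c,W)-T[:3,3])@T[:3,:3]
X=Q[(Q[...,2]>-30)&(Q[...,2]<20)&(abs(Q[...,0])<17)&(abs(Q[...,1])<60)]; print(len(X),np.percentile(X,[1,50,99],axis=0).round(1))
print(go(463,-38,105,-79.1))
E
```

```text
t: 27.7
position: [522.5, 201.1, 16.2]
ee_rot: [-0.001, 0.997, 0.075, 0.002]
force: [-1.4, 0.9, 5.2]
grip_width: 0.439
t: 28.12
position: [522.3, 200.7, 106.1]
ee_rot: [-0.001, 0.997, 0.075, 0.003]
force: [0.4, -0.4, -0.7]
grip_width: 0.438
13781 [[-16.8 -38.2  -6.5]
 [ -0.1  -6.8  -5.1]
 [ 16.6  34.8   9.1]]
(array([-0.093 ,  0.2268, -0.0008]), array([-0.1, -0.1, 87.7]))
```

```bash
python3 -m crank '[[[255,-0.093,0.2265,0,0,0,87.5],[255,-0.093,0.2265,0,0,0,87.5],[255,-0.093,0.2265,0,0,0,87.5],[255,-0.093,0.2265,0,0,0,87.5],[255,-0.093,0.2265,0,0,0,87.5],[255,-0.093,0.2265,0,0,0,87.5],[255,-0.093,0.2265,0,0,0,87.5],[255,-0.093,0.2265,0,0,0,87.5],[255,-0.093,0.2265,0,0,0,87.5],[255,-0.093,0.2265,0,0,0,87.5],[255,-0.093,0.2265,0,0,0,87.5],[255,-0.093,0.2265,0,0,0,87.5]]]'
python3 -m crank '[[[255,0,0,0,0,0,0],[255,0,0,0,0,0,0],[255,0,0,0,0,0,0]]]'
python3 - <<'E'
from h import *
print(go(461.5,-38.2,105,-79.1))
E
```

```text
t: 29.17
position: [461.1, -37.8, 102.0]
ee_rot: [0.001, 0.779, -0.627, -0.002]
force: [-0.0, 0.2, -0.1]
grip_width: 0.435
t: 29.42
position: [462.0, -37.7, 102.9]
ee_rot: [0.001, 0.782, -0.624, -0.001]
force: [0.2, -0.1, -0.3]
grip_width: 0.442
(array([ 0.0004,  0.0006, -0.0021]), array([0.1, 0. , 1.9]))
```

```bash
python3 -m crank '[[[255,0.0004,0.0006,0,0,0,1.9],[255,0.0004,0.0006,0,0,0,1.9],[255,0.0004,0.0006,0,0,0,1.9],[255,0.0004,0.0006,0,0,0,1.9]]]'
python3 st.py w19
python3 - <<'E'
from h import *
c,W=shot('wrist'); s,T=pose(); P=cloud(c,W); Q=(P-T[:3,3])@T[:3,:3]
m=(Q[...,2]>-12)&(Q[...,2]<-2)&(abs(Q[...,0])<24)&(abs(Q[...,1])<60)
d=nets.cut_out('stop_block','wrist')
print([e['confidence'] for e in d]); X=P[m&d[0]['mask']]; print(len(X),cv2.minAreaRect(X[:,:2].astype('float32')),np.median(X[:,2]))
print(go(462,-38,105,-79.1))
E
```

```text
t: 29.75
position: [462.2, -38.3, 103.6]
ee_rot: [0.0, 0.771, -0.637, -0.0]
force: [0.1, -0.5, -0.8]
grip_width: 0.446
[462.3 -38.2 103.7] table -0.36
[ 372  171   84   84 2303] rect ((497.1363830566406, -93.95802307128906), (49.06161117553711, 58.10771560668945), 74.8232650756836) circ [496.2 -97.4] mean [497.4 -89.2]
[ 276  180   84   35 2908] rect ((494.56097412109375, -32.04558563232422), (23.13106346130371, 55.21396255493164), 10.825929641723633) circ [494.9 -31.9] mean [494.8 -32. ]
[385 268  49  34 783] rect ((446.2585754394531, -106.26331329345703), (25.096355438232422, 35.36206817626953), 23.17831802368164) circ [ 442.8 -107.6] mean [ 447.  -105.3]
[0.59]
14720 ((462.777099609375, -37.96439743041992), (75.32674407958984, 39.78407287597656), 10.813359260559082) 107.08749333099172
(array([-0.0003,  0.0003, -0.0013]), array([-0. ,  0. , -0.1]))
```

```bash
python3 -m crank '[[[255,0,0,0.035,0,0,0],[255,0,0,0.06,0,0,0],[255,0,0,0.073,0,0,0],[255,0,0,0.081,0,0,0],[255,0,0,0.081,0,0,0],[255,0,0,0.081,0,0,0],[255,0,0,0.081,0,0,0]]]'
python3 -m crank '[[[100,0,0,0,0,0,0],[100,0,0,0,0,0,0],[100,0,0,0,0,0,0],[100,0,0,0,0,0,0],[100,0,0,-0.02,0,0,0],[100,0,0,-0.06,0,0,0],[100,0,0,-0.10,0,0,0],[100,0,0.03,-0.14,0,0,0],[100,0,0.06,-0.18,0,0,0],[100,0,0.06,-0.18,0,0,0],[100,0,0.06,-0.18,0,0,0],[100,0,0.06,-0.18,0,0,0]]]'
python3 d.py w20 stop_block star_knob short_bolt stop_tray; python3 -c "
import sys; sys.argv=['a']
from h import *
c,W=shot('top'); P=cloud(c,W); save(c,'top9.png'); a=c['color'][150:350,130:530,::-1]; cv2.imwrite('pics/top9c.png',cv2.resize(a,(800,400),interpolation=2))
for q in ['grey_block','sanding_block','tape_measure','flange','long_bolt','star_knob','short_bolt','stop_block']:
  for d in nets.cut_out(q,'top')[:1]: X=P[d['mask']]; print(q,d['confidence'],np.nanmedian(X,0).round(0),np.nanpercentile(X[:,2],98).round(1))
"
```

```text
t: 30.48
position: [463.0, -38.3, 23.3]
ee_rot: [-0.0, 0.771, -0.637, 0.001]
force: [-0.6, 0.1, -0.2]
grip_width: 0.443
t: 31.48
position: [403.9, -49.7, 203.7]
ee_rot: [-0.001, 0.77, -0.638, 0.001]
force: [0.3, -0.1, -0.5]
grip_width: 0.61
[403.6 -49.5 202.5]
table z -0.4
stop_block 0.57 [292, 108, 342, 196] rect [463.2 -38.2] [75.6 40.4] 11.2 top [464.8 -37.9  25.6] mid [463.4 -38.3  25.7]
star_knob 0.87 [374, 101, 417, 152] rect [ 497.9 -100.9] [42.7 42.2] 15.8 top [497.1 -99.6  43.5] mid [497.5 -99.9  42.7]
short_bolt 0.9 [380, 177, 402, 200] rect [ 445.5 -105.2] [21.6 17.6] 82.6 top [ 444.3 -107.9   44.1] mid [ 444.3 -108.1   43.6]
stop_tray 0.97 [281, 86, 438, 217] rect [469.  -71.6] [111.3 134.1] 10.8 top [466.7 -80.7  13.5] mid [468.7 -71.7  14.4]
grey_block 0.74 [465. -77.  14.] 18.8
sanding_block 0.84 [409. 496.  24.] 27.8
tape_measure 0.85 [617. 466.  50.] 56.8
flange 0.77 [463. 355.  25.] 30.2
long_bolt 0.43 [462. 288.  23.] 60.1
star_knob 0.74 [496. -97.  20.] 45.5
short_bolt 0.49 [ 442. -106.   20.] 47.8
stop_block 0.78 [461. -36.  27.] 30.5
```

View pics/w20.png

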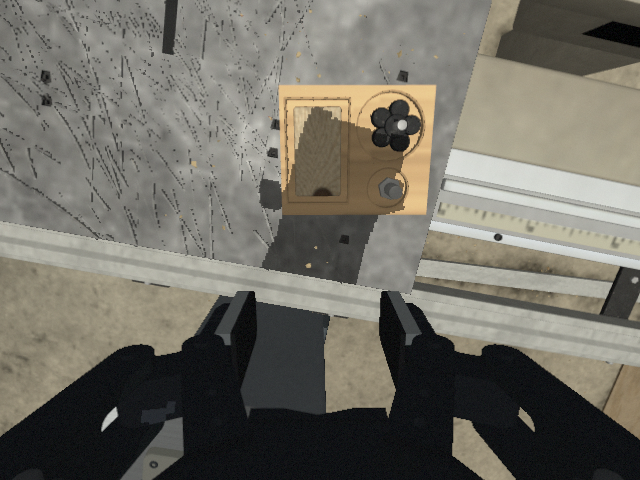

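View pics/top9c.png

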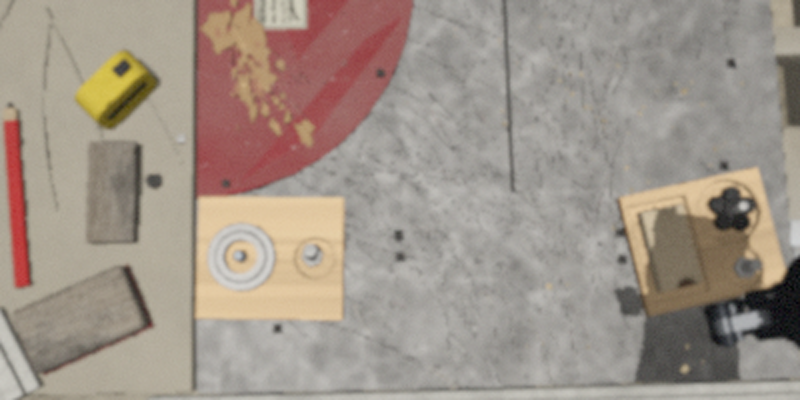

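The pictures show all five parts in place: block (320,150), knob (398,125) and short bolt (392,188) in the stop tray, and flange (240,257) and long bolt (313,255) in the flange tray. The bystanders are unmoved and the arm is clear, so I'm handing the job in.

```bash
python3 -c "
from bench import workorder; print(workorder.close_job())"
```

```text
the job is handed in; nothing more can be done
None
```

Both kits are made up and the job is handed in, at about 32 s on the robot's clock. No verdict was reported.

| Part | Last measured top height (mm) | Height when seated (mm) | Position |
|---|---|---|---|
| Pale block | 25.6 | 26 | within about 1 mm of its recess centre |
| Star knob | 43.5 | 44 | about 2–3 mm from its recess centre |
| Short bolt | 44.1 | 44 | about 1 mm from its recess centre |
| Flange | 24.9 (top view reads higher) | 26 | within 1–2 mm of the post |
| Long bolt | 55.8 | 56 | within 1–5 mm of its recess centre |

- **Bystanders:** In the last top view the grey block, sanding block and tape measure look where they were at the start. The sanding block and tape measure also measured the same to within 1 mm. The network confused the grey block with the stop tray in that view, so I checked the grey block by eye only.
- **Long bolt position:** The wrist camera put it 4–5 mm from the recess centre while the arm was still settling, but the top camera put it within 1 mm. Both are inside the 11 mm tolerance.
- **Depth bias:** The wrist readings of the flange tray were taken when the table itself read 2–3 mm high, so the flange and long bolt heights are less certain than the others. Depths from the top camera also read a few millimetres high throughout.
- **Fingertips:** They sit at about the reported tool point or a few millimetres behind it, not 22 mm ahead as stated. I worked from the camera measurement instead.

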